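One turn of the feed wheel

TASK

Advance the stone towards the grinding disc by one turn of the feed: with the fingertips, push the hand wheel's upright handle round clockwise as seen from above, steadily and through exactly one full turn, so that it comes to rest back at the fixed pointer from which it started. Only push the handle lightly from behind, never grip or fling it; do not let it run past the pointer by more than about its own width. Leave the bottle, the cup, the stone slab and the brush standing or lying where they are, and take the hand clear at the end.

Things in the scene. Friction and masses are not known exactly. Their poses are not given: they have to be found in the camera images.
- feed_wheel (a joint): turn of the steel three-spoke hand wheel, which lies level, 164 mm over its rim (round bar 14 mm thick, its top 93 mm above the table), about its vertical axis, rad: 0 at the start (handle at the pointer), growing clockwise seen from above; one full turn is 6.283. Drag about 0.16 N m (some 2 to 3 N at the handle); it stays where it is left, has no stop or detent near one turn
- hub (a point): on the wheel's axis at the height of the rim's top (93 mm above the table); the hub ends 7 mm higher, radius 18 mm
- handle (a point): centre of the upright black round handle, 26 mm in diameter, 75 mm out from the wheel's axis; it stands from 96 to 146 mm above the table (this point at 121 mm), on the end of one spoke, and is fixed to the wheel
- mark (a point): on top of the fixed aluminium pointer (16 mm wide, its end reaching from 98 to 124 mm out from the axis) just outside the wheel's rim; this point is 106 mm out from the axis, 85 mm above the table, lower than the rim; it does not turn, and shows where the handle starts and must stop. It can lie on any side of the wheel but that of the carriage
- slide (a joint): travel of the carriage that holds the stone, m: 0 at the start, driven by the wheel through a screw, plus 0.020 per clockwise turn, towards the disc
- feed_base: dark steel base slab, 160 x 520 x 30 mm; origin on the table under the wheel's axis, the slab reaching from -100 to +420 mm along its y; carriage at y 100 to 250 mm (lower than 100 mm), grinding disc and motor (100 mm thick, top at 140 mm) at y 222 to 410 mm
- bottle: pale grey loose bottle with a white cap, 54 mm in diameter, 130 mm high, origin under its centre; a bystander
- cup: loose open steel cup, 70 mm in diameter, 70 mm high, origin under its centre; a bystander
- slab: loose stone slab 60 x 45 x 14 mm lying flat, origin under its centre; a bystander
- brush: loose hand brush 170 mm long, lying along its x, origin at its underside; a bystander

How it is judged:
By the outcome, as a careful person would: the job done as asked, in the order asked, and still so for the second after the job is handed in, with the robot touching nothing.
It also fails if it takes over 61 s, if anything falls off the work surface, if the arm or the gripper's body presses on something with over 40 N, if the wrist force passes 120 N, or if a joint passes its speed limit or range.

ROBOT

A 7-joint arm with a two-finger parallel gripper is mounted at the origin on the work surface. World frame = base frame: x ahead of the robot, y to its left, z up, the work surface at z = 0. Lengths are in m, angles in rad, forces in N, time in s.
With the tool pointing down it reaches from about 0.4 to 0.85 m from the base axis. Payload 10.4 kg.
Tool frame: the origin (TCP) lies at the very end of the fingers, on their centre line; the grasp point (between the pads) lies 19 mm behind it (manip.grip_point_offset is the z of the grasp point in the tool frame, in m); z points along the fingers, y is the direction in which the jaws open and shut (so a half turn about z gives the same grasp; the last joint's range is limited). The gripper opens to 85 mm and grips with 20 to 120 N. Pads are 22 mm wide; open, the fingers measure 114 mm over their backs; the gripper's body (76 mm by 85 mm) begins 54 mm behind the grasp point. The pads swing forward as they close: fully open they stand 13 mm farther back than shut.
Start: joints at [1.205, 0.332, -0.065, 1.46, 0.022, 1.35, -0.088], TCP at [0.21, -0.589, 0.231] pointing down, gripper open.
Joint ranges: [-2.6, 2.6], [-0.5, 2.12], [-1.47, 1.34], [0.16, 2.42], [-1.27, 4.41], [0.06, 2.06], [-2.6, 2.6]. Speed limits (rad/s): [2.22, 2.22, 2.79, 2.79, 3.14, 3.14, 3.14].

INTERFACE

Orientations are given as a unit quaternion [x, y, z, w].
In Python, from workcell import manip, camera, get_calibration, hand_in gives the robot as it stands.
- The arm moves only by the shell command python3 -m pendant 'ROWS' [FORCE]. ROWS is JSON, a list of rows, each a list of 5 numbers: the shift along the tool's x, y, z in units of 40 mm (1.0 is 40 mm), then the turn about the tool's z in units of 6 degrees (1.0 is 6 degrees), then the closure, from 0 (fully open) to 1 (shut). A call has 1 to 5 rows; each row is the pose to reach, as a shift and turn from the pose commanded when the call began, along the tool's axes at that moment; what a row does not reach only later rows make up. A row lasts 1/8 s, in which the tool goes at most 62.5 mm and 10.7 degrees, less where a joint would pass 70% of its speed; a pose out of reach is approached as far as the arm can. A call with a gripper value outside its range is refused whole. The fingers move at their own pace and stop on an object; FORCE is the grip in N (left out, the last holds). Time passes only in rows, so rows that repeat a pose let the fingers close. It gives the time, the measured TCP pose, the force and the opening at its end, in the units of the state.
- manip.get_obs(): the state, without advancing time (a new reading comes with each control period).
- camera(name): name is "scene" or "top" or "wrist"; returns (picture, depth): 420x560x3 uint8, red, green, blue; 420x560 float32, m along the optical axis (not along the pixel's ray), 0 where there is no reading.
- get_calibration(name): a dict with "vfov" (degrees; the focal length in pixels is half the picture's height over the tangent of half this angle, whatever the lens; pixels are square), "cx", "cy" (the principal point, pixels), "position" and "rotation" of the camera in the world. Camera axes: x right, y down, z forward; pixel columns grow to the right and rows downward; lengths in m; the calibration is good to about 2 mm. A picture is of the moment at which its call begins: read the wrist's pose just before it. get_calibration takes no time and is no camera call; for the wrist camera it gives the pose at the moment of the call.
- hand_in(): hands the job in, once; it reports no verdict.
The state is a dict: "clock": time; "joint_pos": joint angles; "joint_velocities": joint speeds; "tau": joint torques, N m; "position": TCP position; "ee_rot": TCP orientation; "ft_force": force on the tool from outside, world axes, zero at the start; "torque": the same for the moment, N m; "grip_width": opening from 0.0 (shut) to 1.0 (fully open).
Only numpy, scipy, OpenCV 4.12 (cv2) and the standard library are available. Lean on these libraries where they do the work, as an engineer would, in place of code of your own. Each camera call takes 0.05 s, during which the arm holds its last target.

## Working session

There is one attempt and no reset: what is moved stays moved. The work goes in short steps, Python scripts to look and compute and a shell command to move; the robot and the scene stay as the last step left them, time stands still between calls to the robot, and variables do not carry over. Pictures are saved under pics/ and viewed, and the job is handed in when it is done.

```bash
ls; mkdir -p pics
python3 - <<'E'
from workcell import manip, camera, get_calibration
import cv2,numpy as np
o=manip.get_obs();print({k:np.round(v,3).tolist() for k,v in o.items()}, manip.grip_point_offset)
for n in("scene","top"):
    p,d=camera(n);cv2.imwrite(f"pics/{n}0.png",p[:,:,::-1]);np.save(f"pics/{n}0.npy",d)
    c=get_calibration(n);print(n,c)
E
```

```text
pics
{'clock': 0.0, 'joint_pos': [1.205, 0.333, -0.065, 1.461, 0.022, 1.35, -0.088], 'joint_velocities': [0.001, 0.001, 0.001, 0.001, -0.001, -0.0, -0.0], 'tau': [-0.001, -62.545, 0.049, -39.16, 0.016, 0.01, -0.0], 'position': [0.21, -0.588, 0.231], 'ee_rot': [0.985, 0.171, -0.0, -0.001], 'ft_force': [-0.55, -0.498, 0.039], 'torque': [-0.007, 0.014, -0.004], 'grip_width': 1.001} -0.0187
scene {'vfov': 50.819389326011574, 'cx': 271.061676487672, 'cy': 205.37361053238004, 'position': array([ 1.38352504, -0.03167703,  0.83641086]), 'rotation': array([ 0.65661274,  0.64357642, -0.28209999, -0.27402315])}
top {'vfov': 47.00053956148177, 'cx': 285.216121094952, 'cy': 213.71537566527908, 'position': array([ 0.41557921, -0.04311112,  1.01998349]), 'rotation': array([ 0.70938626, -0.69992859,  0.06070295, -0.05644694])}
```

View pics/scene0.png

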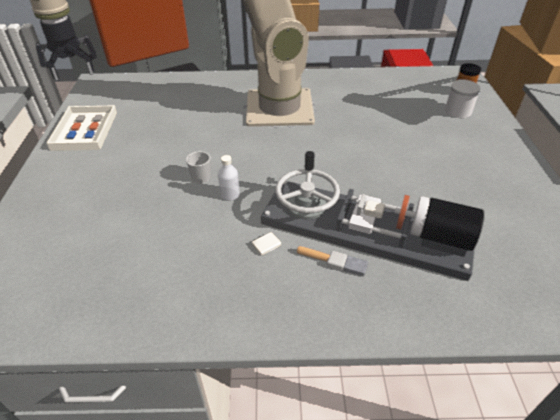

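View pics/top0.png

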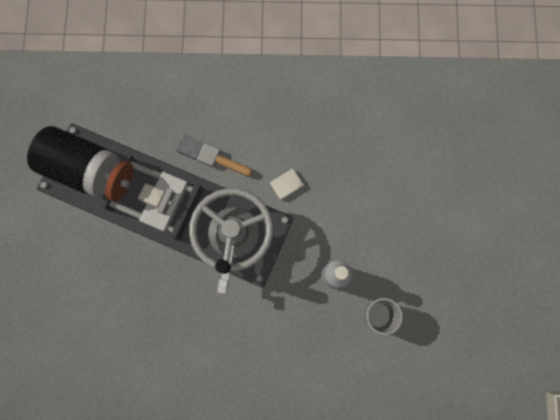

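The pictures show the wheel with its hub at about (231,229) in top and (308,187) in scene. The black handle stands on the robot's side, at top (222,266), with the pointer at (223,283). The bottle and cup are to its right in the top view. Next I measure positions.

```bash
cat > h.py <<'E'
import numpy as np,cv2
from scipy.spatial.transform import Rotation as R
from workcell import get_calibration
def K(c): 
    f=210/np.tan(np.radians(c["vfov"]/2)); return f
def ray(n,u,v,c=None):
    c=c or get_calibration(n);f=K(c)
    d=np.array([(u-c["cx"])/f,(v-c["cy"])/f,1.]);
    r=c["rotation"];M=R.from_quat(r).as_matrix() if np.size(r)==4 else r
    return np.array(c["position"]),M@d
def plane(n,u,v,z,c=None):
    p,d=ray(n,u,v,c);return p+d*(z-p[2])/d[2]
def two(a,b):
    (p,d),(q,e)=a,b
    A=np.stack([d,-e],1);s=np.linalg.lstsq(A,q-p,rcond=None)[0]
    x=p+d*s[0];y=q+e*s[1];return (x+y)/2,np.linalg.norm(x-y)
E
python3 - <<'E'
from h import *
np.set_printoptions(precision=4,suppress=True)
for n,c in(("top",(150,110,320,310)),("scene",(250,140,370,280))):
    im=cv2.imread(f"pics/{n}0.png");x0,y0,x1,y1=c
    cv2.imwrite(f"pics/{n}0z.png",cv2.resize(im[y0:y1,x0:x1],None,fx=4 if n=="scene" else 3,fy=4 if n=="scene" else 3,interpolation=cv2.INTER_CUBIC))
im=cv2.imread("pics/top0.png").astype(int);d=np.load("pics/top0.npy")
m=((im.max(2)<28)).astype(np.uint8);m[:, :190]=0
n,l,s,ce=cv2.connectedComponentsWithStats(m)
for i in range(1,n):
    if s[i][4]>20: print(s[i],ce[i])
for u,v,z in((231,229,.1),(222,266,.146),(223,283,.085)):
    print(plane("top",u,v,z), d[v,u], 1.02-d[v,u])
print("hub two",two(ray("top",231,229),ray("scene",308,187)))
print("handle top two",two(ray("top",222,267),ray("scene",309.5,153)))
for nm,u,v,z in(("bottle",341,272,.13),("cup",384,316,.07),("slab",286,184,.014),("motor",52,157,.14)): print(nm,plane("top",u,v,z))
E
```

```text
[0.5384 0.056  0.1   ] 0.9260055 0.0939945
[0.4649 0.0651 0.146 ] 0.86922437 0.15077561
[0.4359 0.0697 0.085 ] 0.9252874 0.094712555
hub two (array([0.5395, 0.0582, 0.092 ]), np.float64(0.002696739539860841))
handle top two (array([0.4633, 0.0663, 0.142 ]), np.float64(0.001439883828391314))
bottle [ 0.4577 -0.1512  0.13  ]
cup [ 0.3773 -0.2409  0.07  ]
slab [ 0.6483 -0.0489  0.014 ]
motor [0.6648 0.3918 0.14  ]
```

```bash
sleep 1
```

```text
(no output)
```

View pics/top0z.png

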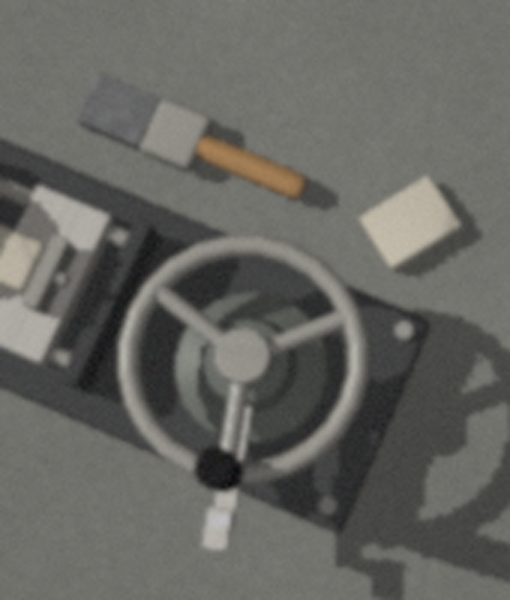

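View pics/scene0z.png

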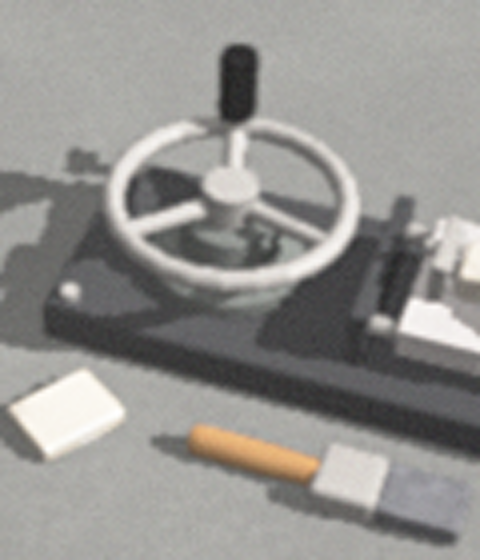

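Run:
```python
from h import *
np.set_printoptions(precision=4,suppress=True)
im=cv2.imread("pics/top0.png");g=cv2.cvtColor(im,cv2.COLOR_BGR2GRAY)
w=g[250:282,205:240];print(w.min())
m=(w<45).astype(np.uint8);n,l,s,ce=cv2.connectedComponentsWithStats(m)
for i in range(1,n): print(s[i],ce[i]+[205,250])
print("hub top",plane("top",230.7,228.3,.1),"scene",plane("scene",307.5,185.5,.1),two(ray("top",230.7,228.3),ray("scene",307.5,185.5)))
print("handle",plane("top",222.7,265.7,.146),plane("scene",309.7,152,.146),two(ray("top",222.7,265.7),ray("scene",309.7,152)))
print("mark",plane("top",222,288,.085))
# rim outer extremes in top at z=.086
P=np.array([plane("top",150+u/3,110+v/3,.086)[:2] for u,v in((117,360),(366,355),(245,237),(150,440),(330,440),(330,270),(155,270))])
A=np.c_[2*P,np.ones(len(P))];x=np.linalg.lstsq(A,(P**2).sum(1),rcond=None)[0];print("rim",x[:2],np.sqrt(x[2]+x[0]**2+x[1]**2))
# target
q=R.from_quat([0.985,0.171,0,-.001]);
from workcell import manip
o=manip.get_obs();Rm=R.from_quat(o["ee_rot"]).as_matrix();print(Rm, o["position"])
C=np.array([.5392,.0575]);th=np.radians(173.2)
t=C+.075*np.array([np.cos(th),np.sin(th)])-.045*np.array([np.sin(th),-np.cos(th)])
for z in(.231,.108): print(t,Rm.T@(np.r_[t,z]-o["position"])/.04)
```

```text
11
[ 11   9  15  14 145] [222.5862 265.9931]
[31  9  2  2  2] [236.5 259.5]
hub top [0.5398 0.0566 0.1   ] scene [0.5427 0.0578 0.1   ] (array([0.5401, 0.0575, 0.0977]), np.float64(0.0011575644854132077))
handle [0.4654 0.0639 0.146 ] [0.4642 0.0673 0.146 ] (array([0.4654, 0.0655, 0.1467]), np.float64(0.0033503709335896883))
mark [0.4265 0.0713 0.085 ]
rim [0.5412 0.0586] 0.0801574662231855
[[ 0.9418  0.3362 -0.0004]
 [ 0.3362 -0.9418  0.0012]
 [-0.     -0.0013 -1.    ]] [ 0.21   -0.5883  0.2306]
[0.4594 0.0217] [ 10.999  -12.2666   0.0052]
[0.4594 0.0217] [ 10.9991 -12.2627   3.0802]
```

```bash
cat > goal.py <<'E'
import sys
from h import *
from workcell import manip
C=np.array([.5405,.0577])
def goal(th,s,z,rad=.075):
    th=np.radians(th);r=np.array([np.cos(th),np.sin(th)]);f=np.array([np.sin(th),-np.cos(th)])
    t=C+rad*r-s*f
    o=manip.get_obs();Rm=R.from_quat(o["ee_rot"]).as_matrix()
    yaw=np.degrees(np.arctan2(Rm[1,0],Rm[0,0]))
    d=(yaw-np.degrees(th)+180)%360-180
    print("t %.2f"%o["clock"],"pos",np.round(o["position"],4),"yaw %.1f"%yaw,"j7 %.2f"%o["joint_pos"][6],"F",np.round(o["ft_force"],1),"g %.2f"%o["grip_width"])
    print("goal",np.round(t,4),"shift",np.round(Rm.T@(np.r_[t,z]-o["position"])/.04,2),"turn %.2f"%(d/6))
    rel=np.linalg.inv(np.c_[r,f])@(o["position"][:2]-C);print("in handle frame rad,fwd mm",np.round(rel*1000,1))
if __name__=="__main__": goal(*map(float,sys.argv[1:]))
E
python3 -m pendant '[[1,-1.1,0,0,1],[2,-2.2,0,0,1],[3,-3.3,0,0,1],[4,-4.4,0,0,1],[5,-5.5,0,0,1]]' 60; python3 -m pendant '[[1,-1.1,0,-1.5,1],[2,-2.2,0,-3,1],[3,-3.3,0,-4.5,1],[4,-4.4,0,-6,1],[5,-5.5,0,-7.5,1]]'; python3 goal.py 173.5 .045 .2306
```

```text
clock: 0.72
position: [0.3249, -0.3123, 0.2311]
ee_rot: [0.985, 0.171, -0.0, 0.0]
ft_force: [2.6, -0.4, 0.2]
grip_width: 0.002
clock: 1.35
position: [0.4392, -0.038, 0.2313]
ee_rot: [0.844, 0.537, -0.0, 0.0]
ft_force: [0.5, -0.5, -1.2]
grip_width: 0.0
t 1.35 pos [ 0.4392 -0.038   0.2313] yaw 64.9 j7 -0.42 F [ 0.5 -0.5 -1.2] g 0.00
goal [0.4609 0.0215] shift [ 1.58 -0.14  0.02] turn -18.10
in handle frame rad,fwd mm [  89.8 -106.6]
```

```bash
python3 -m pendant '[[0.3,0,0,-1.7,1],[0.6,0,0,-3.4,1],[0.9,-0.1,0,-5.1,1],[1.2,-0.1,0,-6.8,1],[1.58,-0.14,0,-8.5,1]]'; python3 -m pendant '[[0,0,0,-1.7,1],[0,0,0,-3.4,1],[0,0,0,-5.1,1],[0,0,0,-6.8,1],[0,0,0,-8.5,1]]'; python3 -m pendant '[[0,0,0,-1.1,1],[0,0,0,-1.1,1]]';python3 goal.py 173.5 .045 .109
python3 - <<'E'
from workcell import camera
import cv2
for n in("wrist","top"): cv2.imwrite(f"pics/{n}1.png",camera(n)[0][:,:,::-1])
E
```

```text
clock: 1.98
position: [0.4609, 0.0199, 0.2311]
ee_rot: [0.53, 0.848, -0.0, -0.0]
ft_force: [-0.3, -0.7, -0.1]
grip_width: -0.001
clock: 2.6
position: [0.4607, 0.0197, 0.231]
ee_rot: [0.113, 0.994, -0.0, -0.0]
ft_force: [0.4, -0.2, 0.2]
grip_width: -0.001
clock: 2.85
position: [0.4607, 0.0197, 0.2311]
ee_rot: [0.059, 0.998, -0.0, -0.0]
ft_force: [0.1, 0.2, 0.6]
grip_width: 0.001
t 2.85 pos [0.4607 0.0197 0.2311] yaw 173.2 j7 1.32 F [0.1 0.2 0.6] g 0.00
goal [0.4609 0.0215] shift [-0.    0.05  3.05] turn -0.05
in handle frame rad,fwd mm [ 75.  -46.8]
```

```bash
sleep 1
```

```text
(no output)
```

View pics/wrist1.png

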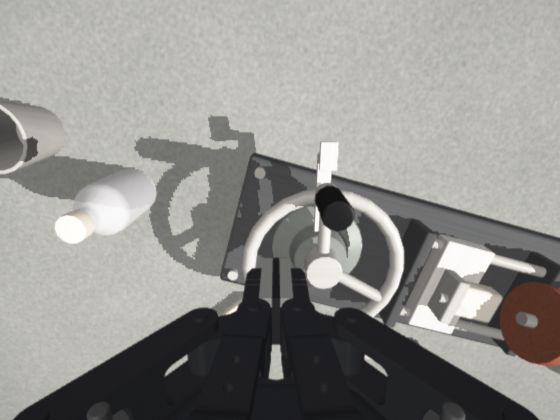

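View pics/top1.png

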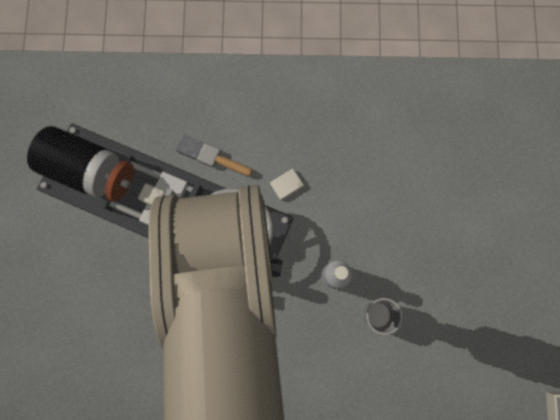

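The wrist view shows the handle top near (327,200), the hub at (323,272) and the pointer at (328,158). The shut fingers span columns 245–308 at row 275, left of the handle. Next I cross-check with the wrist calibration.

Run:
```python
from h import *
from workcell import manip
np.set_printoptions(precision=4,suppress=True)
c=get_calibration("wrist");print(c)
print("hub",plane("wrist",323,270,.1),"mark",plane("wrist",328,158,.085))
print("handle top lo/hi",plane("wrist",329,200,.146), plane("wrist",340,214,.096))
for u in(245,262,291,308): print(plane("wrist",u,272,.231))
im=cv2.imread("pics/wrist1.png")
cv2.imwrite("pics/wrist1z.png",cv2.resize(im[130:330,200:400],None,fx=3,fy=3,interpolation=cv2.INTER_CUBIC))
```

```text
{'vfov': 66.89359979720558, 'cx': 275.59116511937833, 'cy': 209.79188512170674, 'position': array([0.3799, 0.029 , 0.3738]), 'rotation': array([0.7389, 0.6541, 0.1067, 0.1216])}
hub [0.5381 0.0555 0.1   ] mark [0.4329 0.07   0.085 ]
handle top lo/hi [0.4532 0.0599 0.146 ] [0.484  0.0759 0.096 ]
[0.4588 0.0035 0.231 ]
[0.4598 0.012  0.231 ]
[0.4616 0.0266 0.231 ]
[0.4626 0.0352 0.231 ]
```

```bash
sleep 1
```

```text
(no output)
```

View pics/wrist1z.png

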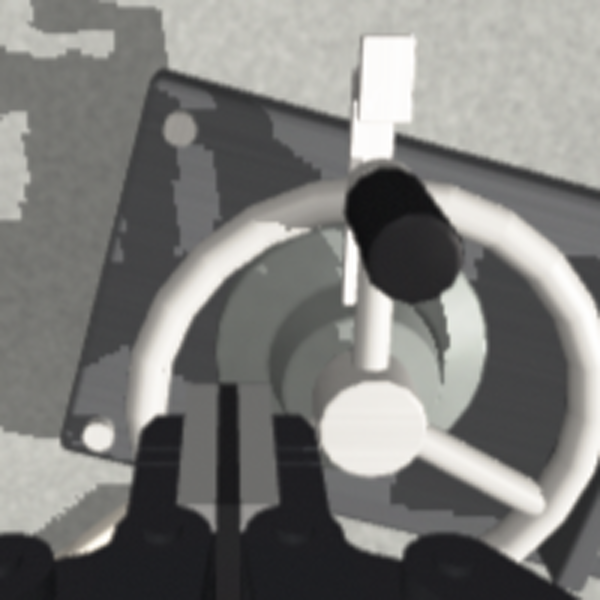

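```bash
python3 -c "
from h import *
print(plane('wrist',324.3,272.7,.1),plane('wrist',336.7,216.7,.146))"
python3 -m pendant '[[0,0,0.7,0,1],[0,0,1.4,0,1],[0,0,2.1,0,1],[0,0,2.7,0,1],[0,0,3.05,0,1]]'; python3 -m pendant '[[0,0.2,0,0,1],[0,0.2,0,0,1]]'; python3 goal.py 173.5 .03 .109
```

```text
[0.54125395 0.05657555 0.1       ] [0.46714352 0.06482684 0.146     ]
clock: 3.58
position: [0.4604, 0.0196, 0.1082]
ee_rot: [0.06, 0.998, -0.0, -0.001]
ft_force: [-0.4, 1.0, 0.6]
grip_width: -0.002
clock: 3.82
position: [0.4625, 0.0287, 0.1102]
ee_rot: [0.059, 0.998, 0.0, 0.001]
ft_force: [0.0, 0.0, 0.2]
grip_width: -0.002
t 3.83 pos [0.4625 0.0287 0.1102] yaw 173.3 j7 1.21 F [0.  0.  0.2] g -0.00
goal [0.4626 0.0364] shift [0.02 0.19 0.03] turn -0.04
in handle frame rad,fwd mm [ 74.2 -37.7]
```

```bash
python3 -m pendant '[[0,0.05,0,0,1],[0,0.1,0,0,1],[0,0.15,0,0,1],[0,0.2,0,0,1],[0,0.23,0,0,1]]'; python3 goal.py 173.5 .03 .109;python3 - <<'E'
from workcell import camera
import cv2
cv2.imwrite(f"pics/wrist2.png",camera("wrist")[0][:,:,::-1])
E
```

```text
clock: 4.45
position: [0.463, 0.0369, 0.1093]
ee_rot: [0.059, 0.998, -0.0, -0.0]
ft_force: [1.7, -0.1, 0.4]
grip_width: 0.0
t 4.45 pos [0.463  0.0369 0.1093] yaw 173.2 j7 1.19 F [ 1.7 -0.1  0.4] g 0.00
goal [0.4626 0.0364] shift [ 0.01 -0.01  0.01] turn -0.04
in handle frame rad,fwd mm [ 74.7 -29.4]
```

```bash
sleep 1
```

```text
(no output)
```

View pics/wrist2.png

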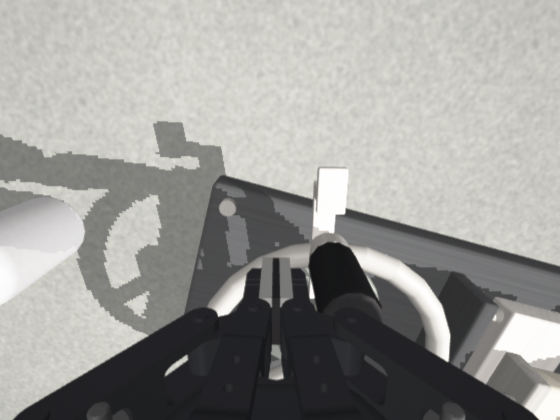

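```bash
cat > arc.py <<'E'
import numpy as np,sys
# rows for rigid turn about hub; args rad(mm) s(mm) angles(deg)...
r,s=float(sys.argv[1]),float(sys.argv[2])
for a in map(float,sys.argv[3:]):
    t=np.radians(a);print(a,np.round([(-r*(1-np.cos(t))+s*np.sin(t))/40,(r*np.sin(t)+s*(1-np.cos(t)))/40,a/6],3))
E
python3 arc.py 74.7 29.4 1.8 4.2 7.2 10.8 14.4 4.8 9.6 14.4 19.2 24
```

```text
1.8 [0.022 0.059 0.3  ]
4.2 [0.049 0.139 0.7  ]
7.2 [0.077 0.24  1.2  ]
10.8 [0.105 0.363 1.8  ]
14.4 [0.124 0.488 2.4  ]
4.8 [0.055 0.159 0.8  ]
9.6 [0.096 0.322 1.6  ]
14.4 [0.124 0.488 2.4  ]
19.2 [0.138 0.655 3.2  ]
24.0 [0.137 0.823 4.   ]
```

```bash
python3 -m pendant '[[0.022,0.06,0,0.3,1],[0.05,0.14,0,0.7,1],[0.077,0.24,0,1.2,1],[0.105,0.363,0,1.8,1],[0.124,0.488,0,2.4,1]]'; python3 goal.py 159.1 .0294 .109;python3 - <<'E'
from workcell import camera
import cv2
cv2.imwrite(f"pics/wrist3.png",camera("wrist")[0][:,:,::-1])
E
```

```text
clock: 5.12
position: [0.4602, 0.0564, 0.1092]
ee_rot: [0.186, 0.983, -0.0, -0.0]
ft_force: [0.1, -2.4, 1.4]
grip_width: -0.0
t 5.12 pos [0.4602 0.0564 0.1092] yaw 158.6 j7 0.89 F [ 0.1 -2.4  1.4] g -0.00
goal [0.4599 0.057 ] shift [0.01 0.01 0.01] turn -0.08
in handle frame rad,fwd mm [ 74.6 -29.9]
```

```bash
sleep 1
```

```text
(no output)
```

View pics/wrist3.png

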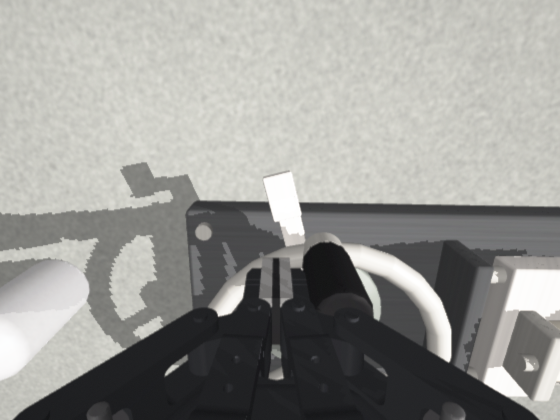

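The fingertips are touching the handle with about 2.4 N and the wheel follows. I carry on in 24° arcs.

```bash
python3 -m pendant '[[0.055,0.159,0,0.8,1],[0.096,0.322,0,1.6,1],[0.124,0.488,0,2.4,1],[0.138,0.655,0,3.2,1],[0.137,0.823,0,4,1]]'; python3 goal.py 135.1 .0294 .109; python3 -m pendant '[[0.055,0.159,0,0.8,1],[0.096,0.322,0,1.6,1],[0.124,0.488,0,2.4,1],[0.138,0.655,0,3.2,1],[0.137,0.823,0,4,1]]'; python3 goal.py 111.1 .0294 .109
```

```text
clock: 5.8
position: [0.4667, 0.0893, 0.1092]
ee_rot: [0.385, 0.923, -0.0, -0.0]
ft_force: [-2.8, -2.3, 1.8]
grip_width: 0.002
t 5.80 pos [0.4667 0.0893 0.1092] yaw 134.7 j7 0.39 F [-2.8 -2.3  1.8] g 0.00
goal [0.4666 0.0898] shift [0.01 0.01 0.  ] turn -0.07
in handle frame rad,fwd mm [ 74.6 -29.7]
clock: 6.42
position: [0.4862, 0.1167, 0.1092]
ee_rot: [0.569, 0.823, -0.0, -0.0]
ft_force: [-3.3, 0.0, 1.7]
grip_width: -0.0
t 6.42 pos [0.4862 0.1167 0.1092] yaw 110.7 j7 -0.09 F [-3.3  0.   1.7] g -0.00
goal [0.4861 0.1171] shift [0.01 0.   0.  ] turn -0.07
in handle frame rad,fwd mm [ 74.6 -29.4]
```

```bash
python3 -m pendant '[[0.055,0.159,0,0.8,1],[0.096,0.322,0,1.6,1],[0.124,0.488,0,2.4,1],[0.138,0.655,0,3.2,1],[0.137,0.823,0,4,1]]'; python3 goal.py 87.1 .0294 .109; python3 -m pendant '[[0.055,0.159,0,0.8,1],[0.096,0.322,0,1.6,1],[0.124,0.488,0,2.4,1],[0.138,0.655,0,3.2,1],[0.137,0.823,0,4,1]]'; python3 goal.py 63.1 .0294 .109
python3 - <<'E'
from workcell import camera
import cv2
cv2.imwrite(f"pics/wrist4.png",camera("wrist")[0][:,:,::-1])
E
```

```text
clock: 7.05
position: [0.515, 0.1339, 0.1092]
ee_rot: [0.727, 0.687, -0.0, -0.0]
ft_force: [-2.9, 1.1, 1.4]
grip_width: 0.001
t 7.05 pos [0.515  0.1339 0.1092] yaw 86.7 j7 -0.53 F [-2.9  1.1  1.4] g 0.00
goal [0.5149 0.1341] shift [ 0.01 -0.    0.  ] turn -0.06
in handle frame rad,fwd mm [ 74.8 -29.3]
clock: 7.68
position: [0.5483, 0.1378, 0.1092]
ee_rot: [0.854, 0.52, -0.0, -0.0]
ft_force: [-2.2, 1.5, 1.3]
grip_width: -0.003
t 7.67 pos [0.5483 0.1378 0.1092] yaw 62.7 j7 -0.94 F [-2.2  1.5  1.3] g -0.00
goal [0.5482 0.1379] shift [ 0.   -0.    0.01] turn -0.06
in handle frame rad,fwd mm [ 74.9 -29.3]
```

```bash
sleep 1
```

```text
(no output)
```

View pics/wrist4.png

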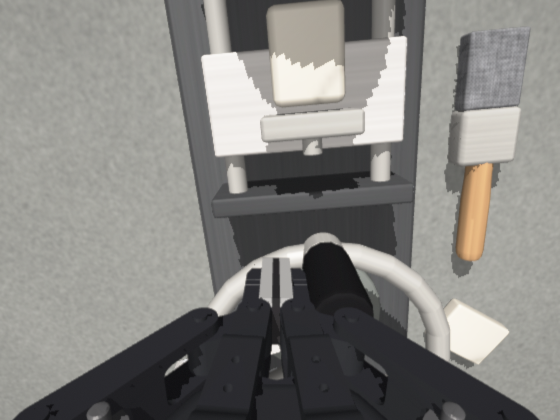

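The handle sits just ahead of the fingers at about (337,280) and is still in contact. The way ahead is clear.

```bash
python3 -m pendant '[[0.055,0.159,0,0.8,1],[0.096,0.322,0,1.6,1],[0.124,0.488,0,2.4,1],[0.138,0.655,0,3.2,1],[0.137,0.823,0,4,1]]'; python3 goal.py 39.1 .0294 .109; python3 -m pendant '[[0.055,0.159,0,0.8,1],[0.096,0.322,0,1.6,1],[0.124,0.488,0,2.4,1],[0.138,0.655,0,3.2,1],[0.137,0.823,0,4,1]]'; python3 goal.py 15.1 .0294 .109
```

```text
clock: 8.35
position: [0.5801, 0.1276, 0.1092]
ee_rot: [0.943, 0.332, -0.0, -0.0]
ft_force: [-1.2, 1.9, 0.9]
grip_width: 0.002
t 8.35 pos [0.5801 0.1276 0.1092] yaw 38.8 j7 -1.31 F [-1.2  1.9  0.9] g 0.00
goal [0.5802 0.1278] shift [ 0. -0.  0.] turn -0.05
in handle frame rad,fwd mm [ 74.8 -29.3]
clock: 8.98
position: [0.6052, 0.1055, 0.1092]
ee_rot: [0.992, 0.129, 0.0, -0.001]
ft_force: [-1.2, 2.9, 0.8]
grip_width: -0.001
t 8.97 pos [0.6052 0.1055 0.1092] yaw 14.8 j7 -1.66 F [-1.2  2.9  0.8] g -0.00
goal [0.6053 0.1056] shift [ 0.   -0.    0.01] turn -0.05
in handle frame rad,fwd mm [ 74.9 -29.3]
```

```bash
python3 -m pendant '[[0.055,0.159,0,0.8,1],[0.096,0.322,0,1.6,1],[0.124,0.488,0,2.4,1],[0.138,0.655,0,3.2,1],[0.137,0.823,0,4,1]]'; python3 goal.py -8.9 .0294 .109
python3 - <<'E'
from workcell import camera
import cv2
cv2.imwrite(f"pics/wrist5.png",camera("wrist")[0][:,:,::-1])
E
```

```text
clock: 9.6
position: [0.6192, 0.0751, 0.1093]
ee_rot: [0.997, -0.08, 0.0, -0.001]
ft_force: [1.2, 2.9, -1.3]
grip_width: -0.003
t 9.60 pos [0.6192 0.0751 0.1093] yaw -9.2 j7 -2.00 F [ 1.2  2.9 -1.3] g -0.00
goal [0.6191 0.0751] shift [-0.   -0.    0.01] turn -0.05
in handle frame rad,fwd mm [ 75.1 -29.3]
```

```bash
sleep 1
```

```text
(no output)
```

View pics/wrist5.png

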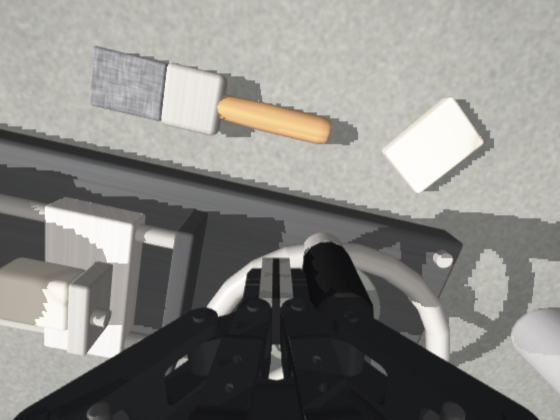

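```bash
python3 -m pendant '[[0.055,0.159,0,0.8,1],[0.096,0.322,0,1.6,1],[0.124,0.488,0,2.4,1],[0.138,0.655,0,3.2,1],[0.137,0.823,0,4,1]]'; python3 goal.py -32.9 .0294 .109; python3 -m pendant '[[0,-0.1,0,0,1],[0,-0.4,0,0,1],[0,-0.8,0,0,1],[0,-1,0,-1,1],[0,-1,0,-2.5,1]]' ;  python3 goal.py -32.9 .0694 .109
```

```text
clock: 10.28
position: [0.6194, 0.0414, 0.1093]
ee_rot: [0.958, -0.285, 0.0, -0.0]
ft_force: [0.6, 3.3, -1.4]
grip_width: 0.006
t 10.28 pos [0.6194 0.0414 0.1093] yaw -33.1 j7 -2.34 F [ 0.6  3.3 -1.4] g 0.01
goal [0.6194 0.0416] shift [-0.   -0.01  0.01] turn -0.04
in handle frame rad,fwd mm [ 75.1 -29.1]
clock: 10.9
position: [0.6416, 0.077, 0.1091]
ee_rot: [0.988, -0.154, -0.0, -0.0]
ft_force: [-0.5, -0.3, -0.8]
grip_width: 0.003
t 10.90 pos [0.6416 0.077  0.1091] yaw -17.7 j7 -2.14 F [-0.5 -0.3 -0.8] g 0.00
goal [0.6412 0.0752] shift [0.   0.04 0.  ] turn 2.53
in handle frame rad,fwd mm [ 74.4 -71.1]
```

Now the rest of the 180° flip, clear of the handle (27.5 units more).

```bash
python3 -m pendant '[[0,0,0,-1.7,1],[0,0,0,-3.4,1],[0,0,0,-5.1,1],[0,0,0,-6.8,1],[0,0,0,-8.5,1]]'; python3 -m pendant '[[0,0,0,-1.7,1],[0,0,0,-3.4,1],[0,0,0,-5.1,1],[0,0,0,-6.8,1],[0,0,0,-8.5,1]]';python3 -m pendant '[[0,0,0,-1.7,1],[0,0,0,-3.4,1],[0,0,0,-5.1,1],[0,0,0,-6.8,1],[0,0,0,-8.5,1]]';python3 -m pendant '[[0,0,0,-1,1],[0,0,0,-2,1],[0,0,0,-2,1]]'; python3 goal.py -32.9 .0325 .109
python3 - <<'E'
from workcell import camera
import cv2
cv2.imwrite(f"pics/wrist6.png",camera("wrist")[0][:,:,::-1])
E
```

```text
clock: 11.52
position: [0.6415, 0.0759, 0.1092]
ee_rot: [0.958, 0.287, 0.0, -0.0]
ft_force: [0.3, -0.7, 0.2]
grip_width: -0.0
clock: 12.15
position: [0.6415, 0.0758, 0.1093]
ee_rot: [0.741, 0.671, 0.0, -0.0]
ft_force: [-0.2, 0.1, 0.8]
grip_width: -0.004
clock: 12.78
position: [0.6415, 0.0757, 0.1094]
ee_rot: [0.381, 0.925, 0.0, -0.0]
ft_force: [-0.5, 0.2, 0.4]
grip_width: 0.0
clock: 13.15
position: [0.6414, 0.0754, 0.1092]
ee_rot: [0.285, 0.959, 0.001, -0.0]
ft_force: [0.1, 0.1, -0.1]
grip_width: 0.001
t 13.15 pos [0.6414 0.0754 0.1092] yaw 146.9 j7 0.54 F [ 0.1  0.1 -0.1] g 0.00
goal [0.6211 0.0442] shift [-0.   -0.93  0.  ] turn 29.96
in handle frame rad,fwd mm [ 75.1 -69.7]
```

```bash
sleep 1
```

```text
(no output)
```

View pics/wrist6.png

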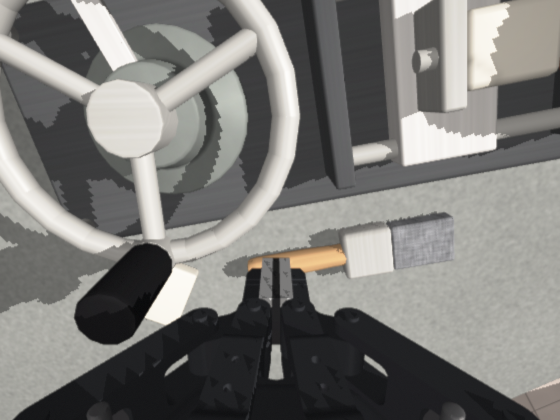

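```bash
python3 -c "
from h import *
h=plane('wrist',126,118,.1);t=plane('wrist',107,312,.146);d=t-h;print(h,t,np.hypot(*d[:2]),np.degrees(np.arctan2(d[1],d[0])))"
python3 -m pendant '[[0,-0.3,0,0,1],[0,-0.6,0,0,1],[0,-0.8,0,0,1],[0,-0.92,0,0,1],[0,-0.95,0,0,1]]';python3 goal.py -32.9 .0294 .109
python3 - <<'E'
from workcell import camera
import cv2
cv2.imwrite(f"pics/wrist7.png",camera("wrist")[0][:,:,::-1])
E
```

```text
[0.54103859 0.05830584 0.1       ] [0.60207201 0.02093788 0.146     ] 0.07156425533530796 -31.47722004615142
clock: 13.82
position: [0.6202, 0.0421, 0.1094]
ee_rot: [0.286, 0.958, -0.0, 0.0]
ft_force: [-0.1, 0.0, -0.2]
grip_width: -0.001
t 13.82 pos [0.6202 0.0421 0.1094] yaw 146.8 j7 0.59 F [-0.1  0.  -0.2] g -0.00
goal [0.6194 0.0416] shift [ 0.01 -0.02  0.01] turn 29.95
in handle frame rad,fwd mm [ 75.4 -30.2]
```

```bash
sleep 1
```

```text
(no output)
```

View pics/wrist7.png

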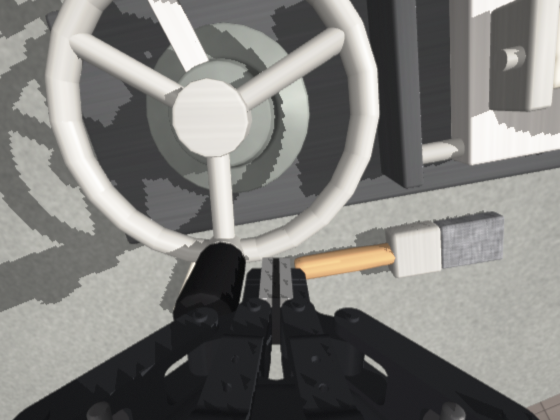

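```bash
python3 -m pendant '[[-0.022,-0.06,0,0.3,1],[-0.05,-0.14,0,0.7,1],[-0.077,-0.24,0,1.2,1],[-0.105,-0.363,0,1.8,1],[-0.124,-0.488,0,2.4,1]]'; python3 goal.py -47.3 .0294 .109; python3 -m pendant '[[-0.055,-0.159,0,0.8,1],[-0.096,-0.322,0,1.6,1],[-0.124,-0.488,0,2.4,1],[-0.138,-0.655,0,3.2,1],[-0.137,-0.823,0,4,1]]'; python3 goal.py -71.3 .0294 .109
```

```text
clock: 14.5
position: [0.6141, 0.0237, 0.1094]
ee_rot: [0.405, 0.914, 0.0, 0.0]
ft_force: [2.4, 2.8, -1.2]
grip_width: 0.001
t 14.50 pos [0.6141 0.0237 0.1094] yaw 132.2 j7 0.39 F [ 2.4  2.8 -1.2] g 0.00
goal [0.613  0.0225] shift [-0.   -0.04  0.01] turn 29.92
in handle frame rad,fwd mm [ 74.9 -31. ]
clock: 15.12
position: [0.5937, -0.0032, 0.1095]
ee_rot: [0.587, 0.81, 0.0, 0.001]
ft_force: [3.0, -0.5, -1.2]
grip_width: 0.004
t 15.12 pos [ 0.5937 -0.0032  0.1095] yaw 108.2 j7 0.05 F [ 3.  -0.5 -1.2] g 0.00
goal [ 0.5924 -0.0039] shift [-0.01 -0.04  0.01] turn 29.91
in handle frame rad,fwd mm [ 74.8 -30.8]
```

```bash
python3 -m pendant '[[-0.055,-0.159,0,0.8,1],[-0.096,-0.322,0,1.6,1],[-0.124,-0.488,0,2.4,1],[-0.138,-0.655,0,3.2,1],[-0.137,-0.823,0,4,1]]'; python3 goal.py -95.3 .0294 .109; python3 -m pendant '[[-0.055,-0.159,0,0.8,1],[-0.096,-0.322,0,1.6,1],[-0.124,-0.488,0,2.4,1],[-0.138,-0.655,0,3.2,1],[-0.137,-0.823,0,4,1]]'; python3 goal.py -119.3 .0294 .109
python3 - <<'E'
from workcell import camera
import cv2
cv2.imwrite(f"pics/wrist8.png",camera("wrist")[0][:,:,::-1])
E
```

```text
clock: 15.75
position: [0.5641, -0.0192, 0.1096]
ee_rot: [0.742, 0.67, 0.0, 0.001]
ft_force: [2.6, -2.2, -0.6]
grip_width: 0.001
t 15.75 pos [ 0.5641 -0.0192  0.1096] yaw 84.1 j7 -0.31 F [ 2.6 -2.2 -0.6] g 0.00
goal [ 0.5628 -0.0197] shift [-0.01 -0.03  0.01] turn 29.91
in handle frame rad,fwd mm [ 74.4 -30.6]
clock: 16.38
position: [0.5306, -0.0218, 0.1096]
ee_rot: [0.865, 0.501, 0.0, 0.001]
ft_force: [0.8, -2.5, -0.2]
grip_width: -0.001
t 16.38 pos [ 0.5306 -0.0218  0.1096] yaw 60.1 j7 -0.68 F [ 0.8 -2.5 -0.2] g -0.00
goal [ 0.5294 -0.0221] shift [-0.02 -0.02  0.01] turn 29.91
in handle frame rad,fwd mm [ 74.1 -30.3]
```

```bash
sleep 1
```

```text
(no output)
```

View pics/wrist8.png

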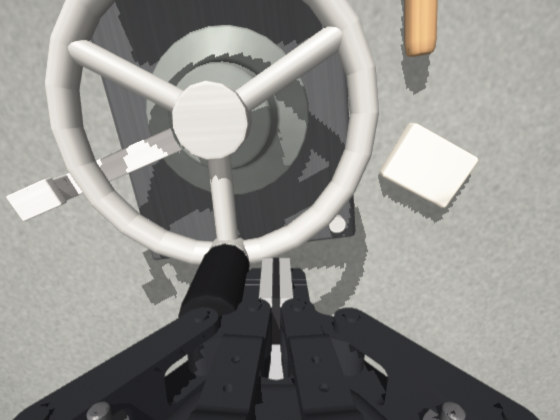

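```bash
python3 -m pendant '[[-0.055,-0.159,0,0.8,1],[-0.096,-0.322,0,1.6,1],[-0.124,-0.488,0,2.4,1],[-0.138,-0.655,0,3.2,1],[-0.137,-0.823,0,4,1]]'; python3 goal.py -143.3 .0294 .109; python3 -m pendant '[[-0.055,-0.159,0,0.8,1],[-0.096,-0.322,0,1.6,1],[-0.122,-0.47,0,2.3,1],[-0.13,-0.57,0,2.8,1],[-0.136,-0.614,0,3,1]]'; python3 goal.py -161.3 .0294 .109
python3 - <<'E'
from workcell import camera
import cv2
cv2.imwrite(f"pics/wrist9.png",camera("wrist")[0][:,:,::-1])
E
```

```text
clock: 17.05
position: [0.4991, -0.01, 0.1095]
ee_rot: [0.95, 0.311, 0.0, 0.001]
ft_force: [1.1, -2.0, 1.6]
grip_width: 0.002
t 17.05 pos [ 0.4991 -0.01    0.1095] yaw 36.2 j7 -1.10 F [ 1.1 -2.   1.6] g 0.00
goal [ 0.4979 -0.0107] shift [-0.03 -0.    0.01] turn 29.92
in handle frame rad,fwd mm [ 73.6 -29.5]
clock: 17.68
position: [0.4801, 0.007, 0.1094]
ee_rot: [0.987, 0.16, -0.0, 0.0]
ft_force: [-0.0, -3.1, 0.3]
grip_width: 0.002
t 17.68 pos [0.4801 0.007  0.1094] yaw 18.4 j7 -1.43 F [-0.  -3.1  0.3] g 0.00
goal [0.4789 0.0058] shift [-0.04  0.02  0.01] turn 29.95
in handle frame rad,fwd mm [ 73.5 -28.6]
```

```bash
sleep 1
```

```text
(no output)
```

View pics/wrist9.png

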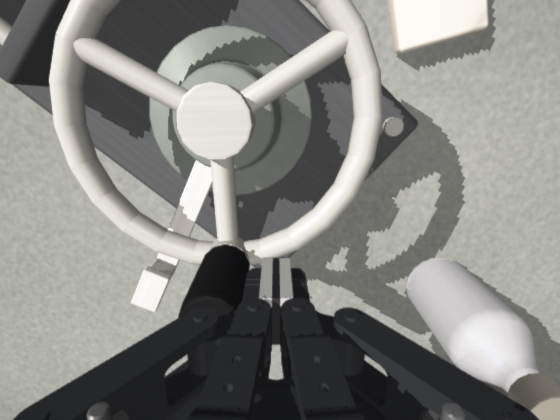

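The pointer is at (153,285) and the handle foot is at (231,247), coming up to it. Next I measure the angle still to go.

```bash
python3 -c "
from h import *
c=get_calibration('wrist')
A=lambda d:np.degrees(np.arctan2(d[1],d[0]))
h=plane('wrist',214,120,.1)
for nm,u,v,z in(('spoke',228,228,.086),('collar',231,247,.096),('ptr',153,285,.085),('ptr2',150,290,.085)):
  p=plane('wrist',u,v,z);print(nm,p,np.hypot(*(p-h)[:2]),A(p-h), A(p[:2]-np.array([.541,.0575])))
print(h)
# other spokes at 120 deg
for u,v in((340,42),(84,48)):
  p=plane('wrist',u,v,.086);print(A(p-h))
im=cv2.imread('pics/wrist9.png');cv2.imwrite('pics/w9z.png',cv2.resize(im[60:340,110:310],None,fx=2,fy=2,interpolation=cv2.INTER_CUBIC))
"
```

```text
spoke [0.48672606 0.03668442 0.086     ] 0.059134523394039476 -160.07649165664577 -159.01678172873565
collar [0.48092313 0.03194    0.096     ] 0.06625342317273528 -157.9286780604022 -156.95243680121075
ptr [0.43659535 0.06961991 0.085     ] 0.10649608720691542 173.105208273299 173.37840334996784
ptr2 [0.43260314 0.07065731 0.085     ] 0.11058533677847597 172.81991220800623 173.07924346015304
[0.54232129 0.05683542 0.1       ]
-41.190014963290146
80.9342361338362
```

```bash
sleep 1
```

```text
(no output)
```

View pics/w9z.png

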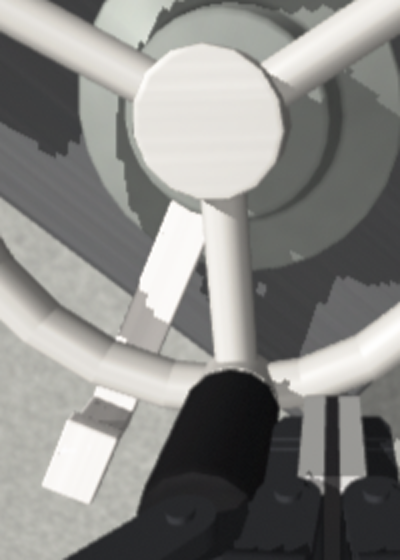

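```bash
python3 arc.py 74.7 29.4 18 20; python3 -m pendant '[[-0.045,-0.12,0,0.6,1],[-0.085,-0.28,0,1.4,1],[-0.118,-0.44,0,2.2,1],[-0.133,-0.57,0,2.8,1],[-0.138,-0.655,0,3.2,1]]'; python3 -m pendant '[[0,0,0,0,1],[0,0,0,0,1]]'; python3 goal.py 179.5 .0294 .109
python3 - <<'E'
from workcell import camera
import cv2
im=camera("wrist")[0][:,:,::-1];cv2.imwrite(f"pics/wrist10.png",im)
cv2.imwrite('pics/w10z.png',cv2.resize(im[0:300,60:400],None,fx=2,fy=2,interpolation=cv2.INTER_CUBIC))
E
```

```text
18.0 [0.136 0.613 3.   ]
20.0 [0.139 0.683 3.333]
clock: 18.35
position: [0.4667, 0.0305, 0.1094]
ee_rot: [1.0, -0.007, 0.0, 0.0]
ft_force: [0.7, -2.3, 1.0]
grip_width: -0.002
clock: 18.6
position: [0.4666, 0.0306, 0.1093]
ee_rot: [1.0, -0.006, -0.0, -0.0]
ft_force: [0.4, -0.1, -0.8]
grip_width: -0.0
t 18.60 pos [0.4666 0.0306 0.1093] yaw -0.7 j7 -1.80 F [ 0.4 -0.1 -0.8] g -0.00
goal [0.4652 0.029 ] shift [-0.03  0.04  0.01] turn 29.97
in handle frame rad,fwd mm [ 73.7 -27.7]
```

```bash
sleep 1
```

```text
(no output)
```

View pics/w10z.png

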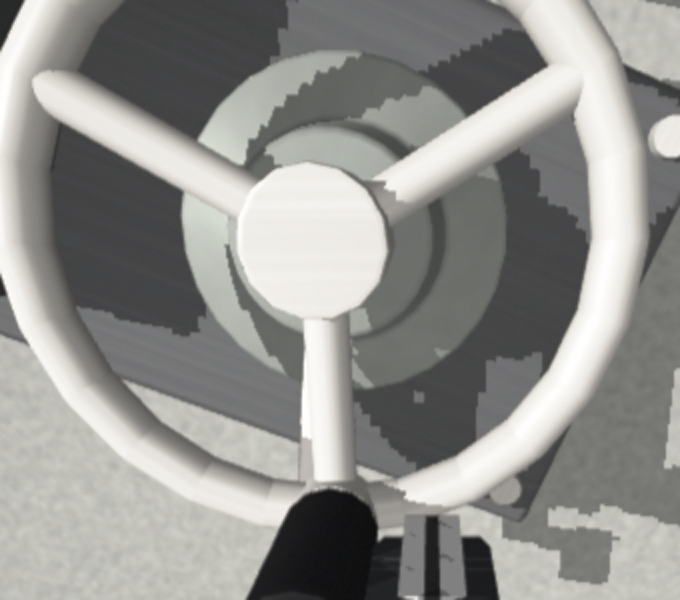

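```bash
python3 -c "
from h import *
A=lambda d:np.degrees(np.arctan2(d[1],d[0]))%360
h=plane('wrist',216.5,120,.1);print(h)
C=np.array([.541,.057])
for u,v,o in((227.5,237.5,0),(349,40,240),(82.5,44,120)):
  p=plane('wrist',u,v,.086);print(p,(A(p-h)+o)%360,(A(p[:2]-C)+o)%360)
"
```

```text
[0.54201909 0.05603263 0.1       ]
[0.47717955 0.05694076 0.086     ] 179.1975774102915 180.05318067890516
[ 0.57650024 -0.00590255  0.086     ] 179.10597628579785 179.43902506867948
[0.57644991 0.11875599 0.086     ] 181.23623574072678 180.1427995181629
```

```bash
python3 -m pendant '[[-0.02,-0.045,0,0.22,1],[-0.035,-0.09,0,0.45,1],[-0.052,-0.14,0,0.7,1],[-0.065,-0.19,0,0.95,1],[-0.072,-0.213,0,1.07,1]]'; python3 -m pendant '[[0,0,0,0,1],[0,0,0,0,1]]'; python3 goal.py 173.1 .0294 .109
python3 - <<'E'
from workcell import camera
import cv2
im=camera("wrist")[0][:,:,::-1];cv2.imwrite(f"pics/wrist11.png",im)
cv2.imwrite('pics/w11z.png',cv2.resize(im[0:300,60:400],None,fx=2,fy=2,interpolation=cv2.INTER_CUBIC))
E
```

```text
clock: 19.27
position: [0.4638, 0.0392, 0.1093]
ee_rot: [0.998, -0.063, 0.0, 0.0]
ft_force: [1.1, -1.9, 0.9]
grip_width: 0.002
clock: 19.52
position: [0.4637, 0.0392, 0.1093]
ee_rot: [0.998, -0.062, -0.0, -0.0]
ft_force: [0.4, 0.9, 0.6]
grip_width: 0.005
t 19.52 pos [0.4637 0.0392 0.1093] yaw -7.2 j7 -1.93 F [0.4 0.9 0.6] g 0.00
goal [0.4625 0.0375] shift [-0.02  0.05  0.01] turn 29.96
in handle frame rad,fwd mm [ 74.  -27.6]
```

```bash
sleep 1
```

```text
(no output)
```

View pics/w11z.png

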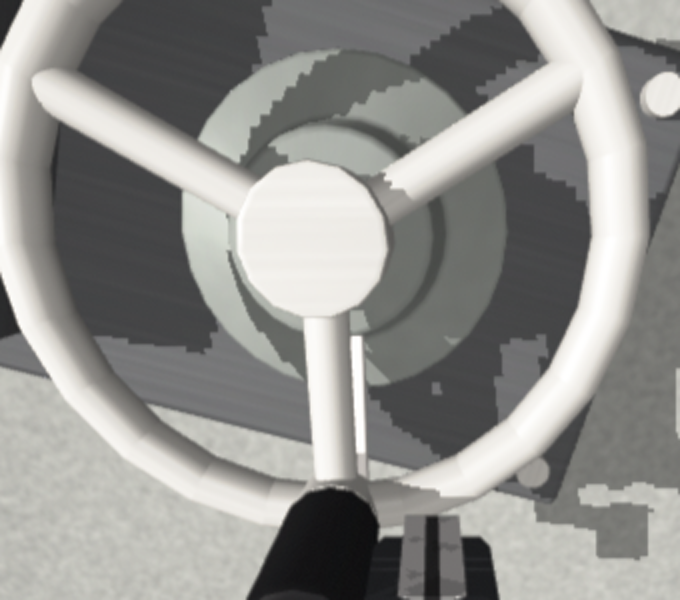

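```bash
python3 -m pendant '[[0,0.1,0,0,1],[0,0.3,0,0,1],[0,0.6,0,0,1],[0,0.9,0,0,1],[0,1,0,0,1]]';python3 -m pendant '[[0,0,-0.6,0,1],[0,0,-1.4,0,1],[0,0,-2.4,0,1],[0,0,-3.2,0,1],[0,0,-3.5,0,1]]'; python3 -m pendant '[[0,1,0,0,1],[0,2.2,0,0,1],[0,3.6,0,0,1],[0,5,0,0,1],[0,6.4,0,0,1]]';python3 -m pendant '[[0,1.2,0,0,1],[0,2,0,0,1],[0,2.4,0,0,1],[0,2.4,0,0,1]]'
python3 - <<'E'
from workcell import camera
import cv2
for n in("scene","top"):
    p=camera(n)[0][:,:,::-1];cv2.imwrite(f"pics/{n}12.png",p)
c=(150,110,320,310);cv2.imwrite("pics/top12z.png",cv2.resize(p[110:310,150:320],None,fx=3,fy=3,interpolation=cv2.INTER_CUBIC))
E
```

```text
clock: 20.2
position: [0.4586, -0.002, 0.1093]
ee_rot: [0.998, -0.063, 0.0, 0.0]
ft_force: [0.7, 0.2, -0.4]
grip_width: -0.002
clock: 20.82
position: [0.4594, -0.0006, 0.251]
ee_rot: [0.998, -0.063, 0.001, 0.0]
ft_force: [0.1, 0.3, -1.3]
grip_width: 0.001
clock: 21.45
position: [0.426, -0.2562, 0.2484]
ee_rot: [0.998, -0.063, -0.0, -0.0]
ft_force: [1.3, -0.3, 0.9]
grip_width: 0.001
clock: 21.95
position: [0.4145, -0.3499, 0.2485]
ee_rot: [0.998, -0.063, -0.001, -0.0]
ft_force: [-0.2, 0.6, -0.2]
grip_width: 0.0
```

```bash
sleep 1
```

```text
(no output)
```

View pics/top12.png

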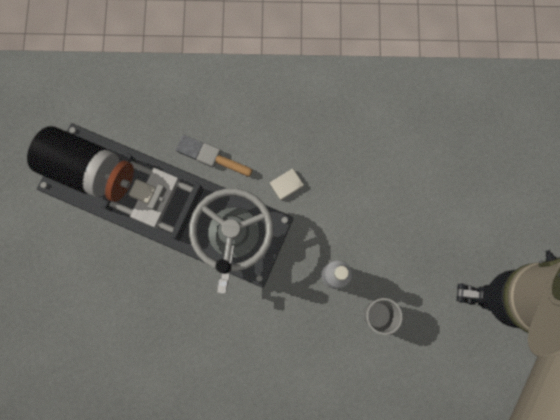

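View pics/top12z.png

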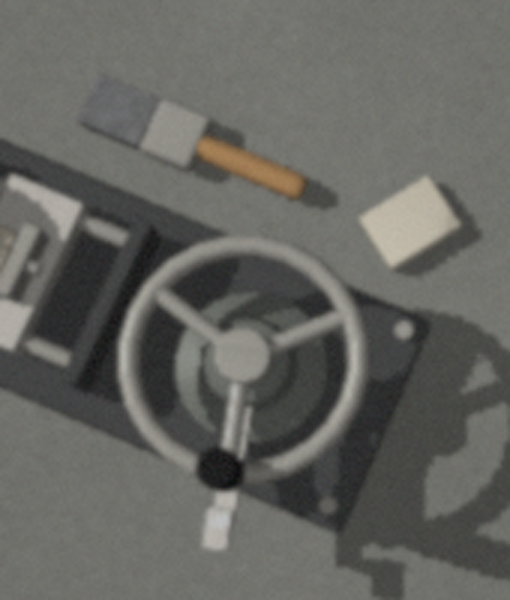

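View pics/scene12.png

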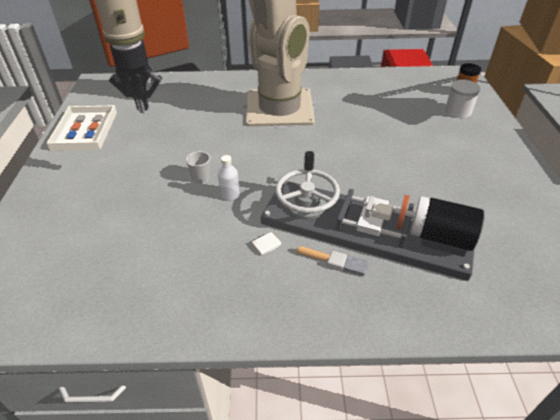

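The wheel is back as it began, with the handle at (223,266) above the pointer, and the carriage has moved towards the disc. The bystanders have not shifted. Next I put a number on the handle's position and check that the arm is at rest.

Run:
```python
from h import *
from workcell import manip
P=[]
for n in("top0","top12"):
    g=cv2.cvtColor(cv2.imread(f"pics/{n}.png"),cv2.COLOR_BGR2GRAY)[250:282,205:240]
    k,l,s,ce=cv2.connectedComponentsWithStats((g<45).astype(np.uint8));i=1+s[1:,4].argmax();c=ce[i]+[205,250]
    p=plane("top",*c,.146);P.append(p);print(c,p)
print((P[1]-P[0])*1000)
a,b=[cv2.imread(f"pics/{n}.png").astype(int) for n in("top0","top12")]
d=abs(a-b).max(2)
for nm,(x0,y0,x1,y1) in dict(brush=(170,125,258,182),slab=(265,162,310,205),bottle=(318,255,358,295),cup=(362,295,408,340)).items(): print(nm,d[y0:y1,x0:x1].max(),d[y0:y1,x0:x1].mean())
o=manip.get_obs();print(o["clock"],np.abs(o["joint_velocities"]).max())
```

```text
[222.5862069  265.99310345] [0.46491005 0.06409113 0.146     ]
[223.32191781 266.08219178] [0.46476789 0.06276231 0.146     ]
[-0.14215661 -1.32882759  0.        ]
brush 126 3.0921052631578947
slab 9 2.5198966408268735
bottle 16 2.63625
cup 10 2.7028985507246377
22.05 0.009417364857538394
```

Run:
```python
from h import *
from workcell import hand_in
a,b=[cv2.imread(f"pics/{n}.png").astype(int) for n in("top0","top12")]
d=abs(a-b).max(2)[125:182,170:258];ys,xs=np.where(d>25);print(xs.min()+170,xs.max()+170,ys.min()+125,ys.max()+125)
print(hand_in())
```

```text
176 186 178 181
the job is handed in; nothing more can be done
None
```

I pushed the handle clockwise through one full turn with the shut fingertips, keeping the push to about 2–4 N. The push had three short stops. The main one was at about 206°, where I backed clear of the handle to turn the wrist 180°; the other two were to measure near the end.

- **Handle:** in the top view it rests about 1.3 mm (1°) short of where it started, lined up with the pointer and not past it.
- **Feed:** the carriage has visibly moved towards the disc. I did not measure how far.
- **Bystanders:** the before and after top views show the bottle, cup, slab and brush unmoved. The brush check window did show a change, but only in its corner at columns 176–186, rows 178–181. That is where the carriage moved, not the brush.
- **Hand and time:** the arm stood still about 0.4 m to the side with the hand clear when I handed in, at about 22 s.
- **Measurements that disagreed:** single spoke readings of the wheel angle near the end differed by about 2°, so I went by their average and the final top-view check.

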